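# Find the blind catch of the tool chest and open its drawer

## Robot

A 7-joint arm with a two-finger parallel gripper is mounted at the origin on a cart in front of the work surface, level with it; the furniture and walls round the work are solid. World frame = base frame: x ahead of the robot, y to its left, z up, the work surface at z = 0. Lengths are in mm, angles in rad, forces in N, time in s.
With the tool pointing down it reaches from about 350 to 900 mm from the base axis. Payload 7.2 kg.
Tool frame: the origin (TCP) lies midway between the tips of the shut fingers; the grasp point (between the pads) lies robot.hold_point_z behind it (robot.hold_point_z is the distance from the TCP to the grasp point, in mm); z points along the fingers, y is the direction in which the jaws open and shut (so a half turn about z gives the same grasp; the last joint's range is limited). The gripper opens to 85 mm and grips with 20 to 120 N. Pads are 22 mm wide; open, the fingers measure 114 mm over their backs; the gripper's body (76 mm by 85 mm) begins 54 mm behind the grasp point. The pads swing forward as they close: fully open they stand 13 mm farther back than shut.
Start: joints at [1.247, 0.411, -0.013, 1.596, 0.006, 1.134, -0.082], TCP at [158.125, -604.67, 231.297] pointing down, gripper open.
Joint ranges: [-2.95, 2.95], [-0.29, 1.99], [-1.47, 1.44], [0.14, 2.54], [-1.03, 4.17], [0.13, 1.85], [-2.86, 2.86]. Speed limits (rad/s): [2.39, 2.39, 3.01, 3.01, 3.14, 3.14, 3.14].

## Interface

Orientations are given as a unit quaternion [w, x, y, z].
In Python, from station import robot gives the robot as it stands. The module is installed in compiled form; this text tells all that it offers.
- The arm moves only by the shell command python3 -m jog 'ROWS' [OPENING] [FORCE]. ROWS is JSON, a list of rows, each a list of 2 entries, a list of its own where there are three numbers: the shift along the tool's x, y, z in m, then the turn, a rotation vector about the tool's x, y, z in rad. In form: [[[tx, ty, tz], [wx, wy, wz]], ...]. A call has exactly 5 rows; each row shifts and turns the commanded pose from where the row before left it, along the tool's axes as they then stand; what a row does not reach is not made up. A row lasts 1/8 s, in which the tool goes at most 62.5 mm and 10.7 degrees, less where a joint would pass 70% of its speed; a pose out of reach is approached as far as the arm can. A call is refused whole if a number of a shift passes 0.0625 or a number of a turn 0.188, either way. A call with a gripper value outside its range is refused whole. OPENING is the opening, from -1 (shut) to 1 (fully open), so that 0 is half open, set as the call begins (- or left out, the last holds). The fingers move at their own pace and stop on an object; FORCE is the grip in N (left out, the last holds). Time passes only in rows, so rows that do not move let the fingers close, or fill a call up. It gives the time, the measured TCP pose, the force and the opening at its end, in the units of the state.
- robot.get_state(): the state, without advancing time (a new reading comes with each control period).
- robot.camera(name): name is "side" or "top"; returns the picture (400x640x3 uint8, blue, green, red); there is no depth.
- robot.camera_info(name): a dict with "fx", "fy", "cx", "cy" (pixels), "rvec" (rotation vector, rad) and "tvec" (3), from world to camera coordinates, as OpenCV has them. Camera axes: x right, y down, z forward; pixel columns grow to the right and rows downward; lengths in mm; the calibration is good to about 2 mm. A picture is of the moment at which its call begins. camera_info takes no time and is no camera call.
- robot.close_job(): hands the job in, once; it reports no verdict.
Trained networks look in the newest picture that a camera, given by its name, has taken for a name from the list of things; names that differ only in an ending like _2 or _b are one class to them, and where a whole thing is asked for, a point or a joint stands for the part that bears it (a point fixed in the world has none). Each returns a list of dicts, best first, with "score" (0 to 1); they miss things now and then, are a little off and sometimes report something else, mostly with a low value. They report only what shows in the picture. A call takes as long as a camera call.
- robot.spot_in(target, camera): "extent" ([left, top, right, bottom] in pixels, round what is visible of it).
- robot.pinpoint(target, camera): "location" ([column, row] in pixels: a listed point, or the origin of a listed thing).
The state is a dict: "time_s": time; "joints": joint angles; "joint_velocities": joint speeds; "effort": joint torques, N m; "tcp_pos": TCP position; "orientation": TCP orientation; "force": force on the tool from outside, world axes, zero at the start; "moment": the same for the moment, N m; "gripper_width": opening from 0.0 (shut) to 1.0 (fully open).
Only numpy, scipy, OpenCV 4.12 (cv2) and the standard library are available. Lean on these libraries where they do the work, as an engineer would, in place of code of your own. Each camera call takes 0.05 s, during which the arm holds its last target. There are 200 camera calls.

## Task

The drawer of the small dark wooden chest is locked by a hidden catch: somewhere along the brass-faced ledge on top of the chest's front, one piece of the facing is a sprung plate you cannot see. Slide a fingertip lightly along the ledge until it drops in, press on until the drawer springs ajar, then take the drawer's knob, draw it fully out to its stop and let go. Be gentle with the chest (never lean on it with more than about 3 kg) and do not shift the loupe, the cork block or the oilstone beside it.

Things in the scene. Friction and masses are not known exactly. Their poses are not given: they have to be found in the camera images.
- chest: Low dark wooden chest fixed to the table, 130 (x, depth) x 320 (y, width) x 80 mm high. Origin: centre of its underside; x axis from the drawer front to the back, z up. A step 130 mm long in the top of its front edge is the ledge, open to the front; 12 mm high walls stand behind it and at its ends. Over 30 N on the chest (drawer and knob not counted) spoils it.
- ledge_mid (a point): Middle of the ledge's floor, on its surface, 68 mm above the table (chest frame -43, 0, 68 mm). The brass floor spans 18 mm to either side of it in chest x and 65 mm in chest y; before it, flush, is a 4 mm wooden rim. It looks seamless, but one 36 mm long piece, as wide as the brass, is a sprung plate, its centre anywhere within 45 mm of here along y.
- ledge_left (a point): Left (+y) end of the ledge's floor, mid-width, on its surface. The hidden plate starts to give at about 1 N and sinks 6 mm under less than 2 N (the recess); there it meets the catch, which gives from about 5 N in all and frees the drawer about 9.5 mm below the floor, at about 7 N; at 14 mm it bottoms hard.
- ledge_right (a point): Right (-y) end of the ledge's floor, mid-width, on its surface. All of the ledge but the hidden plate is rigid; a fingertip that overlaps an end of the plate still rests on the rigid floor and does not sink.
- drawer (a joint): how far the drawer is out, m: 0 shut and locked, about 0.026 when it has sprung ajar by itself after the catch is pressed, 0.07 at its stop. It slides along the chest's -x, toward the robot; moving it takes about 1 N.
- knob (a point): centre of the drawer's round brass knob, diameter 21 mm (across y and z), 36 mm above the table, 22 mm in front of the drawer's front; its thick part reaches from 14 to 31 mm in front of the drawer's front; moves with the drawer. Pinch it from above across the chest's y axis.
- loupe: bystander: black loupe cup, 41 mm across, 34 mm high, beside the chest; origin at the centre of its underside
- cork: bystander: cork block 57 x 77 x 32 mm high, beside the chest; origin at the centre of its underside
- stone: bystander: oilstone about 50 x 150 mm lying askew in its 106 x 156 mm footprint, 25 mm high; origin at the centre of its underside

How it is judged (in metres and radians):
On the way:
1. the catch is pressed and the drawer has sprung ajar (value of joint drawer between 0.012 and 0.05 m), for 0.2 s.
At the end, for the whole second after the job is handed in: the drawer is out to within 10 mm of its 70 mm stop, at rest and released, after it first stood ajar (12 to 50 mm) for at least 0.2 s (value of joint drawer above 0.06 m and velocity of joint drawer between -0.01 and 0.01 m/s and contact force between the arm and drawer below 0.1 N); the robot touches nothing.
It fails at once if the chest is pressed with more than 30 N (contact force between any of the arm, the fingers and chest above 30 N).
It fails at once if a bystander is shifted by more than 15 mm (distance of any of loupe, cork, stone from where it was at the start of the episode above 0.015 m).
It also fails if it takes over 64 s, if anything falls off the work surface, if the arm or the gripper's body presses on something with over 40 N, if the wrist force passes 120 N, or if a joint passes its speed limit or range.

## Working session

There is one attempt and no reset: what is moved stays moved. The work goes in short steps, Python scripts to look and compute and a shell command to move; the robot and the scene stay as the last step left them, time stands still between calls to the robot, and variables do not carry over. Pictures are saved under pics/ and viewed, about 8 in all and at most 12, crops included, and the job is handed in when it is done.

```bash
mkdir -p pics
cat > h.py <<'E'
import numpy as np, cv2
from station import robot
from scipy.spatial.transform import Rotation as R
def cam(n):
    i=robot.camera_info(n); K=np.array([[i['fx'],0,i['cx']],[0,i['fy'],i['cy']],[0,0,1.]])
    return K,R.from_rotvec(np.ravel(i['rvec'])).as_matrix(),np.ravel(i['tvec'])
def ray(n,px,z):
    K,Rm,t=cam(n); d=Rm.T@np.linalg.inv(K)@[px[0],px[1],1]; c=-Rm.T@t
    return c+d*(z-c[2])/d[2]
def proj(n,p):
    K,Rm,t=cam(n); q=K@(Rm@np.asarray(p,float)+t); return q[:2]/q[2]
E
python3 - <<'E'
from h import *
np.set_printoptions(precision=1,suppress=True)
for n in('top','side'):
    cv2.imwrite(f'pics/{n}0.png',robot.camera(n))
    K,Rm,t=cam(n);print(n,-Rm.T@t,Rm[2])
    for o,z in(('chest',0),('ledge_mid',68),('ledge_left',68),('ledge_right',68),('knob',36),('loupe',0),('cork',0),('stone',0)):
        for d in robot.pinpoint(o,n)[:2]: print(o,round(d['score'],2),np.array(d['location']),ray(n,d['location'],z))
s=robot.get_state();print(s['tcp_pos'],s['orientation'],s['force'],s['time_s'],robot.hold_point_z)
print(R.from_quat(np.roll(s['orientation'],-1)).as_matrix())
E
```

```text
top [ 445.    70.4 1062.1] [ 0.2 -0.  -1. ]
chest 0.74 [302.1 213. ] [615.3  82.5   0. ]
ledge_mid 0.78 [302.7 225.8] [572.2  79.8  68. ]
ledge_left 0.87 [277.2 224.5] [574.8 143.1  68. ]
ledge_right 0.72 [330.7 222.9] [580.2  10.1  68. ]
knob 0.83 [307.2 242.2] [534.4  68.1  36. ]
cork 0.77 [386.9 204.8] [ 640.2 -145.6    0. ]
stone 0.96 [185.  238.4] [544.6 388.1   0. ]
side [-149.3  560.3  676.4] [ 0.7 -0.5 -0.6]
chest 0.98 [314.  218.9] [632.8  78.3   0. ]
ledge_mid 0.66 [324.1 208.9] [578.8  79.1  68. ]
ledge_left 0.92 [310.1 218.3] [561.9 134.1  68. ]
ledge_right 0.72 [344.2 199.6] [587.4   5.6  68. ]
knob 0.57 [335.1 226. ] [533.4  72.5  36. ]
loupe 0.47 [250.2 252.4] [595.5 296.8   0. ]
cork 0.76 [370.9 196.7] [ 638.4 -138.7    0. ]
stone 0.71 [221.9 282.4] [532.2 397.6   0. ]
[ 158.1 -604.7  231.3] [0.  1.  0.1 0. ] [ 0.  -0.4 -0.7] 0.9 18.700000000000003
[[ 1.   0.3  0. ]
 [ 0.3 -1.  -0. ]
 [ 0.   0.  -1. ]]
```

Run:
```python
import cv2
a=cv2.imread('pics/top0.png')[150:300,150:450];b=cv2.imread('pics/side0.png')[150:300,200:450]
cv2.imwrite('pics/a.png',cv2.resize(a,(800,400),interpolation=2));cv2.imwrite('pics/b.png',cv2.resize(b,(800,480),interpolation=2))
```

```text
(no output)
```

View pics/a.png

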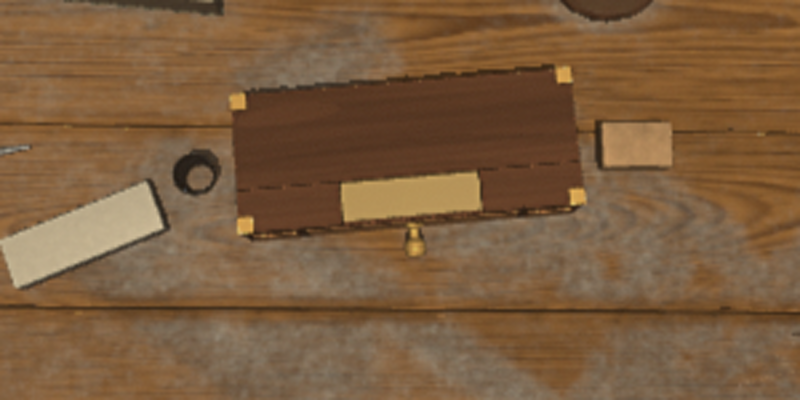

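View pics/b.png

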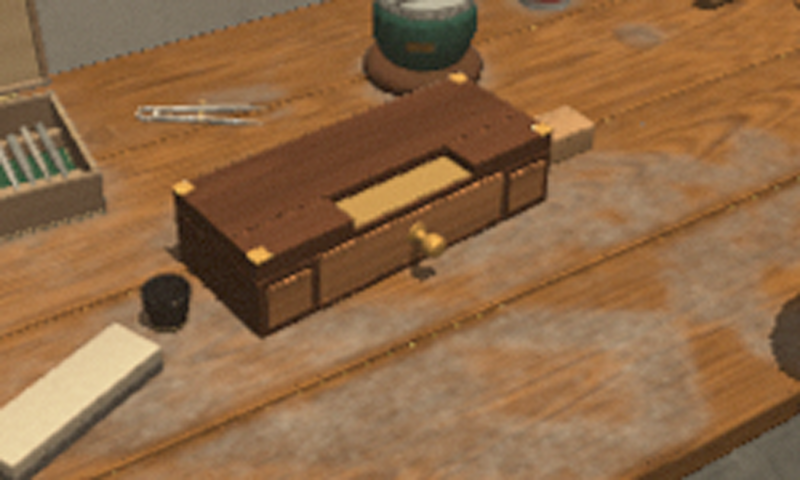

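The top view shows the chest slightly turned: ledge brass corners at crop (341,183), (477,172), (482,212), (343,222), and the knob at (414,240). The loupe and stone are to the left and the cork to the right. The side view agrees. Next I fit the chest pose.

Run:
```python
from h import *
from scipy.optimize import least_squares
np.set_printoptions(precision=1,suppress=True)
f=lambda u:(150+u[0]*.375,150+u[1]*.375); g=lambda u:(200+u[0]*.3125,150+u[1]*.3125)
M=[(-65,160,80),(65,160,80),(65,-160,80),(-65,-160,80),(-61,65,68),(-61,-65,68),(-25,65,68),(-25,-65,68)]
T=[(237,235),(231,94),(570,66),(585,204),(343,222),(482,212),(341,183),(477,172)]
S=[(262,268),(175,188),(457,73),(551,130),(349,228),(472,178),(None,),(None,)]
def tr(p,m): c,s=np.cos(p[2]),np.sin(p[2]); return [p[0]+c*m[0]-s*m[1],p[1]+s*m[0]+c*m[1],m[2]]
def res(p,w=(1,1)):
    r=[]
    for m,t,s in zip(M,T,S):
        if w[0]: r+=list(proj('top',tr(p,m))-f(t))
        if w[1] and s[0] is not None: r+=list(proj('side',tr(p,m))-g(s))
    return np.array(r)
for w in((1,0),(0,1),(1,1)):
    o=least_squares(res,[620,80,0.],args=(w,),x_scale=[1,1,.01],loss='soft_l1'); p=o.x
    print(p[:2],round(p[2],4),np.abs(res(p,w)).max(),'mid',tr(p,(-43,0,68)),'L',tr(p,(-43,65,68)),'R',tr(p,(-43,-65,68)),'knob',tr(p,(-87,0,36)))
```

```text
[620.1  80.6] 0.0958 0.7693105872695583 mid [np.float64(577.3307305852028), np.float64(76.44998015272108), 68] L [np.float64(571.1141472390374), np.float64(141.15202101311573), 68] R [np.float64(583.5473139313682), np.float64(11.747939292326436), 68] knob [np.float64(533.5324260027818), np.float64(72.24183142608605), 36]
[615.4  83.7] 0.1143 1.5414164056653021 mid [np.float64(572.6883548870388), np.float64(78.81971458610019), 68] L [np.float64(565.2725890539384), np.float64(143.39530143677172), 68] R [np.float64(580.1041207201392), np.float64(14.244127735428663), 68] knob [np.float64(528.9756499419689), np.float64(73.79981156061686), 36]
[619.5  81. ] 0.1005 2.0256249911405177 mid [np.float64(576.7485785828254), np.float64(76.734074586038), 68] L [np.float64(570.2253064537049), np.float64(141.40591483146042), 68] R [np.float64(583.271850711946), np.float64(12.06223434061559), 68] knob [np.float64(532.9707174936163), np.float64(72.31832114478719), 36]
```

```bash
cat >> h.py <<'E'
YAW=.097; MID=np.array([576.7,76.6,68])
def st(goal=None):
    s=robot.get_state(); Rm=R.from_quat(np.roll(s['orientation'],-1)).as_matrix(); p=np.array(s['tcp_pos'])
    C=R.from_euler('z',YAW).as_matrix()
    print('t',round(s['time_s'],2),'tcp',p.round(1),'chest-rel mid',(C.T@(p-MID)).round(1),'F',np.round(s['force'],1),'w',round(s['gripper_width'],2))
    print('tool axes in chest (cols)\n',(C.T@Rm).round(3))
    if goal is not None: print('tool shift to goal',(Rm.T@(np.array(goal,float)-p)).round(1))
    return p,Rm,C
E
python3 -c "
from h import *
st([576,77,150])"
```

```text
t 0.9 tcp [ 158.1 -604.7  231.3] chest-rel mid [-482.6 -637.5  163.3] F [ 0.  -0.4 -0.7] w 1.0
tool axes in chest (cols)
 [[ 0.987  0.158  0.   ]
 [ 0.158 -0.987 -0.   ]
 [ 0.     0.    -1.   ]]
tool shift to goal [ 576.7 -553.8   81.3]
```

```bash
python3 -m jog '[[[0.0385,-0.037,0],[0,0,0]],[[0.0385,-0.037,0],[0,0,0]],[[0.0385,-0.037,0],[0,0,0]],[[0.0385,-0.037,0],[0,0,0]],[[0.0385,-0.037,0],[0,0,0]]]' -1 20
python3 -m jog '[[[0.0385,-0.037,0.005],[0,0,0]],[[0.0385,-0.037,0.005],[0,0,0]],[[0.0385,-0.037,0.005],[0,0,0]],[[0.0385,-0.037,0.005],[0,0,0]],[[0.0385,-0.037,0.005],[0,0,0]]]'
python3 -m jog '[[[0.0385,-0.037,0.006],[0,0,0]],[[0.0385,-0.037,0.006],[0,0,0]],[[0.0385,-0.037,0.006],[0,0,0]],[[0.0385,-0.037,0.006],[0,0,0]],[[0.0385,-0.037,0.006],[0,0,0]]]'
python3 -c "
from h import *
st([576,77,150])"
```

```text
time_s: 1.52
tcp_pos: [298.4, -375.5, 231.6]
orientation: [0.0, 0.992, 0.128, 0.0]
force: [1.1, -0.5, -0.3]
gripper_width: 0.003
time_s: 2.15
tcp_pos: [437.8, -147.9, 206.5]
orientation: [0.0, 0.992, 0.127, 0.0]
force: [0.7, 0.1, 0.3]
gripper_width: -0.0
time_s: 2.78
tcp_pos: [577.4, 79.7, 176.2]
orientation: [0.0, 0.992, 0.127, 0.0]
force: [1.1, -0.2, 0.6]
gripper_width: -0.002
t 2.77 tcp [577.4  79.7 176.2] chest-rel mid [  1.    3.  108.2] F [ 1.1 -0.2  0.6] w -0.0
tool axes in chest (cols)
 [[ 0.987  0.158  0.   ]
 [ 0.158 -0.987 -0.   ]
 [ 0.     0.    -1.   ]]
tool shift to goal [-2.   2.3 26.2]
```

```bash
python3 -m jog '[[[0,0,0],[0,0,0.158]],[[0,0,0],[0.15,0,0]],[[0,0,0],[0.15,0,0]],[[0,0,0],[0.15,0,0]],[[0,0,0],[0,0,0]]]'
python3 - <<'E'
from h import *
p,Rm,C=st()
st(MID+C@[0,48,20])
cv2.imwrite('pics/c.png',robot.camera('side')[100:300,200:500].repeat(2,0).repeat(2,1))
E
```

```text
time_s: 3.4
tcp_pos: [576.7, 73.8, 174.5]
orientation: [-0.223, 0.974, 0.044, -0.011]
force: [0.0, -0.4, 0.1]
gripper_width: -0.002
t 3.4 tcp [576.7  73.8 174.5] chest-rel mid [ -0.2  -2.8 106.5] F [ 0.  -0.4  0.1] w -0.0
tool axes in chest (cols)
 [[ 1.    -0.007  0.   ]
 [-0.007 -0.901  0.435]
 [-0.003 -0.435 -0.901]]
t 3.4 tcp [576.7  73.8 174.5] chest-rel mid [ -0.2  -2.8 106.5] F [ 0.  -0.4  0.1] w -0.0
tool axes in chest (cols)
 [[ 1.    -0.007  0.   ]
 [-0.007 -0.901  0.435]
 [-0.003 -0.435 -0.901]]
tool shift to goal [  0.1  -8.1 100. ]
```

View pics/c.png

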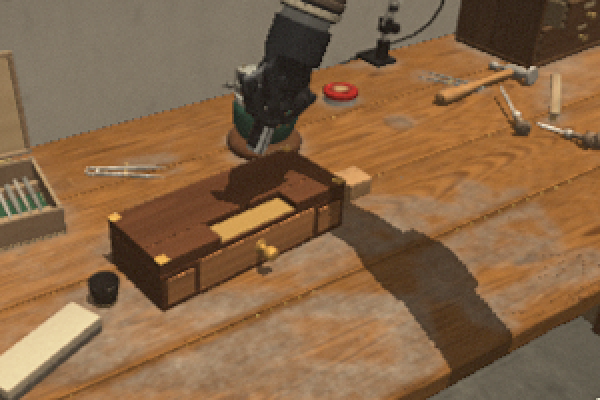

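The tip is above the ledge (crop (262,155)), tilted as planned, and the tips look thin. Next: approach.

```bash
python3 -m jog '[[[0,-0.0009,0.0197],[0,0,0]],[[0,-0.0009,0.0197],[0,0,0]],[[0,-0.0009,0.0197],[0,0,0]],[[0,-0.0009,0.0197],[0,0,0]],[[0,-0.0009,0.0197],[0,0,0]]]'
python3 -m jog '[[[0,0.0009,0.0018],[0,0,0]],[[0,0.0009,0.0018],[0,0,0]],[[0,0.0009,0.0018],[0,0,0]],[[0,0.0009,0.0018],[0,0,0]],[[0,0,0],[0,0,0]]]'
python3 -c "
from h import *
st()"
```

```text
time_s: 4.08
tcp_pos: [571.5, 128.0, 90.0]
orientation: [-0.222, 0.974, 0.05, -0.011]
force: [0.7, -0.2, 0.3]
gripper_width: 0.0
time_s: 4.7
tcp_pos: [571.9, 124.6, 81.5]
orientation: [-0.223, 0.974, 0.047, -0.011]
force: [-0.9, 0.2, 0.1]
gripper_width: 0.002
t 4.7 tcp [571.9 124.6  81.5] chest-rel mid [-0.1 48.2 13.5] F [-0.9  0.2  0.1] w 0.0
tool axes in chest (cols)
 [[ 1.     0.    -0.   ]
 [ 0.    -0.901  0.435]
 [ 0.    -0.435 -0.901]]
```

```bash
python3 -m jog '[[[0,0.0036,-0.0017],[0,0,0]],[[0,0.0009,0.0018],[0,0,0]],[[0,0.0005,0.0009],[0,0,0]],[[0,0.0005,0.0009],[0,0,0]],[[0,0,0],[0,0,0]]]'
```

```text
time_s: 5.32
tcp_pos: [572.2, 120.9, 77.3]
orientation: [-0.223, 0.974, 0.048, -0.011]
force: [0.5, -0.4, 0.2]
gripper_width: 0.0
```

```bash
python3 -m jog '[[[0,0.0005,0.0009],[0,0,0]],[[0,0,0],[0,0,0]],[[0,0.0005,0.0009],[0,0,0]],[[0,0,0],[0,0,0]],[[0,0,0],[0,0,0]]]'
```

```text
time_s: 5.95
tcp_pos: [572.2, 120.7, 75.3]
orientation: [-0.223, 0.974, 0.048, -0.011]
force: [-0.3, 0.1, 0.1]
gripper_width: 0.002
```

Continue in 1 mm steps.

```bash
python3 -m jog '[[[0,0.0005,0.0009],[0,0,0]],[[0,0,0],[0,0,0]],[[0,0,0],[0,0,0]],[[0,0,0],[0,0,0]],[[0,0,0],[0,0,0]]]'
```

```text
time_s: 6.58
tcp_pos: [572.3, 120.7, 74.3]
orientation: [-0.223, 0.974, 0.048, -0.011]
force: [0.4, 0.0, 0.6]
gripper_width: -0.001
```

```bash
python3 -m jog '[[[0,0.0005,0.0009],[0,0,0]],[[0,0,0],[0,0,0]],[[0,0,0],[0,0,0]],[[0,0,0],[0,0,0]],[[0,0,0],[0,0,0]]]'
```

```text
time_s: 7.2
tcp_pos: [572.3, 120.6, 73.3]
orientation: [-0.223, 0.974, 0.048, -0.011]
force: [-0.2, 0.8, -0.1]
gripper_width: 0.003
```

```bash
python3 -m jog '[[[0,0.0005,0.0009],[0,0,0]],[[0,0,0],[0,0,0]],[[0,0,0],[0,0,0]],[[0,0,0],[0,0,0]],[[0,0,0],[0,0,0]]]'
```

```text
time_s: 7.82
tcp_pos: [572.3, 120.5, 72.3]
orientation: [-0.223, 0.974, 0.048, -0.011]
force: [-0.1, 0.5, 0.5]
gripper_width: -0.004
```

```bash
python3 -m jog '[[[0,0.0005,0.0009],[0,0,0]],[[0,0,0],[0,0,0]],[[0,0,0],[0,0,0]],[[0,0,0],[0,0,0]],[[0,0,0],[0,0,0]]]'
```

```text
time_s: 8.45
tcp_pos: [572.3, 120.5, 71.2]
orientation: [-0.223, 0.974, 0.048, -0.011]
force: [0.7, 0.1, -0.6]
gripper_width: -0.001
```

```bash
python3 -m jog '[[[0,0.0005,0.0009],[0,0,0]],[[0,0,0],[0,0,0]],[[0,0,0],[0,0,0]],[[0,0,0],[0,0,0]],[[0,0,0],[0,0,0]]]'
```

```text
time_s: 9.07
tcp_pos: [572.3, 120.5, 70.2]
orientation: [-0.223, 0.974, 0.048, -0.011]
force: [-0.4, 0.6, 1.5]
gripper_width: 0.003
```

```bash
python3 -m jog '[[[0,0.0005,0.0009],[0,0,0]],[[0,0,0],[0,0,0]],[[0,0,0],[0,0,0]],[[0,0,0],[0,0,0]],[[0,0,0],[0,0,0]]]'
```

```text
time_s: 9.7
tcp_pos: [572.3, 120.4, 69.2]
orientation: [-0.223, 0.974, 0.048, -0.011]
force: [-0.3, 0.4, 0.9]
gripper_width: 0.003
```

```bash
python3 -m jog '[[[0,0.0005,0.0009],[0,0,0]],[[0,0,0],[0,0,0]],[[0,0,0],[0,0,0]],[[0,0,0],[0,0,0]],[[0,0,0],[0,0,0]]]'
```

```text
time_s: 10.32
tcp_pos: [572.3, 120.4, 68.1]
orientation: [-0.223, 0.974, 0.048, -0.011]
force: [0.6, 1.5, 1.0]
gripper_width: 0.001
```

```bash
python3 -m jog '[[[0,0.0004,0.0007],[0,0,0]],[[0,0,0],[0,0,0]],[[0,0,0],[0,0,0]],[[0,0,0],[0,0,0]],[[0,0,0],[0,0,0]]]'
python3 -c "
from h import *
st()"
```

```text
time_s: 10.95
tcp_pos: [572.3, 120.3, 67.4]
orientation: [-0.223, 0.974, 0.048, -0.011]
force: [0.0, 1.2, 1.4]
gripper_width: 0.0
t 10.95 tcp [572.3 120.3  67.4] chest-rel mid [-0.1 43.9 -0.6] F [0.  1.2 1.4] w 0.0
tool axes in chest (cols)
 [[ 1.     0.001 -0.   ]
 [ 0.001 -0.9    0.435]
 [ 0.    -0.435 -0.9  ]]
```

```bash
python3 -m jog '[[[0,0.0004,0.0009],[0,0,0]],[[0,0,0],[0,0,0]],[[0,0.0004,0.0009],[0,0,0]],[[0,0,0],[0,0,0]],[[0,0,0],[0,0,0]]]'
```

```text
time_s: 11.58
tcp_pos: [572.3, 120.3, 65.4]
orientation: [-0.223, 0.974, 0.048, -0.011]
force: [-0.1, 0.2, 1.2]
gripper_width: 0.0
```

```bash
python3 -m jog '[[[0,0.0004,0.0009],[0,0,0]],[[0,0,0],[0,0,0]],[[0,0,0],[0,0,0]],[[0,0,0],[0,0,0]],[[0,0,0],[0,0,0]]]'
```

```text
time_s: 12.2
tcp_pos: [572.4, 120.3, 64.5]
orientation: [-0.223, 0.974, 0.048, -0.011]
force: [-0.7, -0.4, 4.8]
gripper_width: -0.0
```

In the recess and at the catch. Press on gently.

```bash
python3 -m jog '[[[0,0.0004,0.0009],[0,0,0]],[[0,0,0],[0,0,0]],[[0,0.0004,0.0009],[0,0,0]],[[0,0,0],[0,0,0]],[[0,0,0],[0,0,0]]]'
```

```text
time_s: 12.82
tcp_pos: [572.4, 120.4, 62.6]
orientation: [-0.223, 0.974, 0.048, -0.011]
force: [-1.5, -0.4, 6.5]
gripper_width: 0.001
```

```bash
python3 -m jog '[[[0,0.0004,0.0009],[0,0,0]],[[0,0,0],[0,0,0]],[[0,0.0002,0.0005],[0,0,0]],[[0,0,0],[0,0,0]],[[0,0,0],[0,0,0]]]'
python3 - <<'E'
from h import *
im=robot.camera('side');cv2.imwrite('pics/d.png',im[130:280,200:450].repeat(3,0).repeat(3,1))
for d in robot.pinpoint('knob','side')[:2]: print(d['score'],ray('side',d['location'],36))
E
```

```text
time_s: 13.45
tcp_pos: [572.4, 120.4, 61.1]
orientation: [-0.223, 0.974, 0.048, -0.011]
force: [-1.1, -0.4, 6.6]
gripper_width: 0.002
0.79 [502.83378329  71.19502527  36.        ]
```

View pics/d.png

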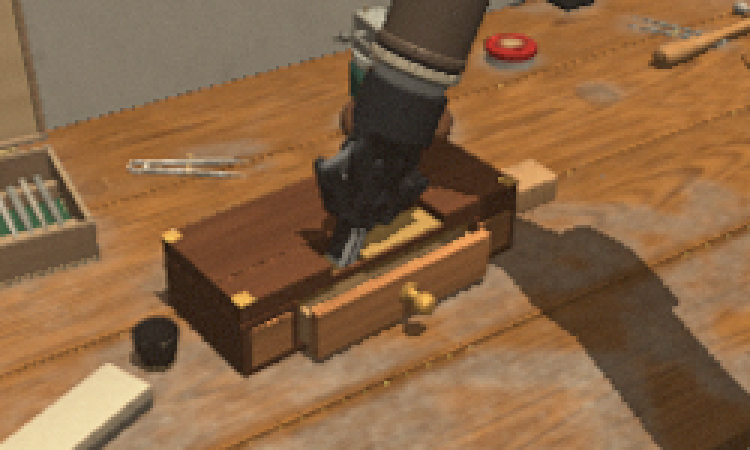

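The drawer has sprung ajar (knob at crop (417,300), moved about 28 mm). Lift straight up, level the tool and open.

```bash
python3 -m jog '[[[0,-0.0022,-0.0045],[0,0,0]],[[0,-0.0065,-0.0135],[0,0,0]],[[0,-0.0087,-0.018],[0,0,0]],[[0,-0.0087,-0.018],[0,0,0]],[[0,-0.0087,-0.018],[0,0,0]]]'
python3 -m jog '[[[0,0,0],[-0.15,0,0]],[[0,0,0],[-0.15,0,0]],[[0,0,0],[-0.15,0,0]],[[0,0,0],[0,0,0]],[[0,0,0],[0,0,0]]]' 0.2 20
python3 - <<'E'
from h import *
robot.camera('top');robot.camera('side')
for c in('top','side'):
  for d in robot.pinpoint('knob',c)[:2]: print(c,d['score'],ray(c,d['location'],36))
C=R.from_euler('z',YAW).as_matrix()
g=MID+C@[-44-26,0,0]; g[2]=80; print(g); st(g)
E
```

```text
time_s: 14.18
tcp_pos: [572.4, 120.5, 142.7]
orientation: [-0.223, 0.974, 0.048, -0.01]
force: [0.7, -0.3, 0.4]
gripper_width: 0.001
time_s: 14.8
tcp_pos: [572.2, 120.3, 141.3]
orientation: [-0.001, 0.999, 0.049, -0.0]
force: [0.7, -0.8, -0.4]
gripper_width: 0.599
side 0.62 [504.64740324  62.74782902  36.        ]
[507.02905687  69.82064284  80.        ]
t 15.0 tcp [572.5 118.4 140.7] chest-rel mid [-0.1 42.  72.7] F [ 0.4  0.5 -0.5] w 0.6
tool axes in chest (cols)
 [[ 1.    -0.003 -0.001]
 [-0.003 -1.     0.   ]
 [-0.001 -0.    -1.   ]]
tool shift to goal [-69.7  42.3  60.7]
```

```bash
python3 -m jog '[[[-0.023,0.014,0],[0,0,0]],[[-0.023,0.014,0],[0,0,0]],[[-0.024,0.0143,0],[0,0,0]],[[0,0,0.02],[0,0,0]],[[0,0,0],[0,0,0]]]'
python3 - <<'E'
from h import *
im=robot.camera('top');cv2.imwrite('pics/e.png',cv2.resize(im[190:290,240:380],(700,500),interpolation=2))
for c in('top','side'):
  robot.camera(c)
  for d in robot.pinpoint('knob',c)[:2]: print(c,d['score'],d['location'],ray(c,d['location'],36))
p,Rm,C=st(); print(proj('top',p),proj('top',MID+C@[-70,0,-32]))
E
```

```text
time_s: 15.62
tcp_pos: [505.9, 70.1, 120.0]
orientation: [-0.0, 0.999, 0.048, -0.001]
force: [0.9, 0.6, 0.4]
gripper_width: 0.599
side 0.93 [342.3, 230.0] [508.74574355  66.05433356  36.        ]
t 15.88 tcp [507.3  71.7 121.4] chest-rel mid [-69.6   1.8  53.4] F [0.4 0.2 0.4] w 0.6
tool axes in chest (cols)
 [[ 1.     0.001  0.001]
 [ 0.001 -1.     0.   ]
 [ 0.001 -0.    -1.   ]]
[305.63115851 250.67643027] [306.38444746 253.02537419]
```

View pics/e.png

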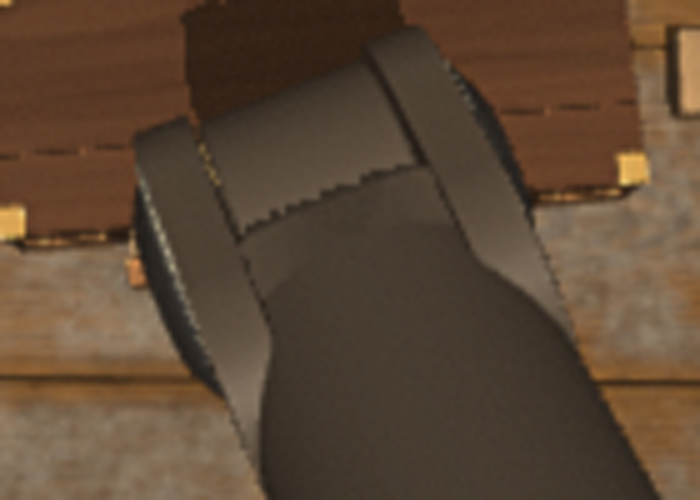

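The arm hides the knob from above (only the chest corners show, at (12,220) and (633,165)). The side estimates agree with the geometry, so I descend.

```bash
python3 -m jog '[[[0,0.002,0.02],[0,0,0]],[[0,0,0.02],[0,0,0]],[[0,0,0.02],[0,0,0]],[[0,0,0.01],[0,0,0]],[[0,0,0],[0,0,0]]]'
python3 - <<'E'
from h import *
im=robot.camera('side');cv2.imwrite('pics/f.png',cv2.resize(im[170:270,270:410],(700,500),interpolation=2));st()
E
```

```text
time_s: 16.5
tcp_pos: [506.8, 69.7, 50.6]
orientation: [-0.0, 0.999, 0.049, -0.0]
force: [0.4, -0.3, -0.6]
gripper_width: 0.6
t 16.55 tcp [507.2  69.8  51.2] chest-rel mid [-69.9  -0.  -16.8] F [ 0.1 -0.4  0.7] w 0.6
tool axes in chest (cols)
 [[ 1.     0.001  0.   ]
 [ 0.001 -1.     0.   ]
 [ 0.    -0.    -1.   ]]
```

View pics/f.png

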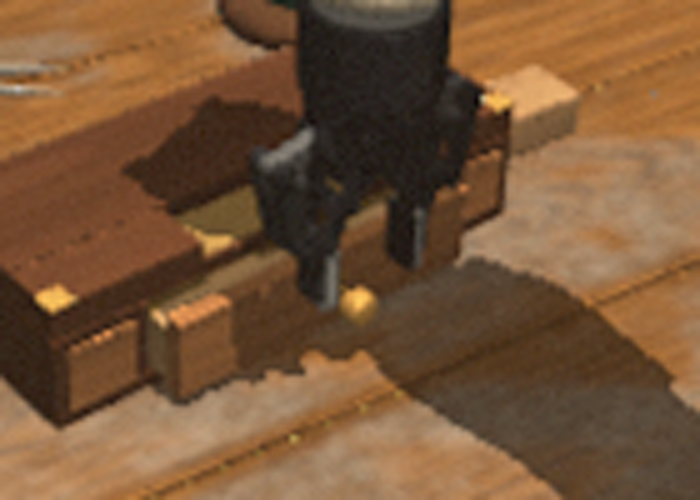

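The fingers (tips at (320,300) and (405,262)) straddle the knob at (358,303). Lower, then close.

```bash
python3 -m jog '[[[0,0,0.01],[0,0,0]],[[0,0,0.01],[0,0,0]],[[0,0,0.01],[0,0,0]],[[0,0,0.004],[0,0,0]],[[0,0,0],[0,0,0]]]'
python3 -m jog '[[[0,0,0],[0,0,0]],[[0,0,0],[0,0,0]],[[0,0,0],[0,0,0]],[[0,0,0],[0,0,0]],[[0,0,0],[0,0,0]]]' -1 20
```

```text
time_s: 17.18
tcp_pos: [506.7, 69.6, 16.5]
orientation: [0.0, 0.999, 0.049, -0.0]
force: [-0.0, -0.8, 0.7]
gripper_width: 0.598
time_s: 17.8
tcp_pos: [507.2, 70.1, 17.2]
orientation: [-0.0, 0.999, 0.049, 0.0]
force: [-1.1, 3.3, 5.1]
gripper_width: 0.22
```

```bash
python3 -m jog '[[[-0.004,0,0],[0,0,0]],[[-0.006,0,0],[0,0,0]],[[-0.006,0,0],[0,0,0]],[[-0.005,0,0],[0,0,0]],[[0,0,0],[0,0,0]]]'
```

```text
time_s: 18.42
tcp_pos: [485.3, 68.0, 17.1]
orientation: [-0.0, 0.999, 0.049, -0.0]
force: [-0.7, 5.5, 6.2]
gripper_width: 0.22
```

```bash
python3 -m jog '[[[-0.006,0,0],[0,0,0]],[[-0.006,0,0],[0,0,0]],[[-0.005,0,0],[0,0,0]],[[-0.002,0,0],[0,0,0]],[[0,0,0],[0,0,0]]]'
python3 - <<'E'
from h import *
st()
robot.camera('side')
for d in robot.pinpoint('knob','side')[:2]: print(d['score'],ray('side',d['location'],36))
E
```

```text
time_s: 19.05
tcp_pos: [466.7, 66.1, 17.2]
orientation: [-0.0, 0.999, 0.049, 0.0]
force: [-1.5, 5.3, 6.8]
gripper_width: 0.218
t 19.05 tcp [466.7  66.1  17.2] chest-rel mid [-110.5    0.2  -50.8] F [-1.5  5.3  6.8] w 0.22
tool axes in chest (cols)
 [[ 1.     0.001  0.   ]
 [ 0.001 -1.     0.   ]
 [ 0.    -0.    -1.   ]]
0.75 [470.83820502  59.58897404  36.        ]
0.19 [572.46707176 301.86610694  36.        ]
```

```bash
python3 -m jog '[[[-0.0015,0,0],[0,0,0]],[[0,0,0],[0,0,0]],[[-0.0015,0,0],[0,0,0]],[[0,0,0],[0,0,0]],[[0,0,0],[0,0,0]]]'
```

```text
time_s: 19.77
tcp_pos: [463.9, 65.9, 17.1]
orientation: [-0.0, 0.999, 0.049, 0.0]
force: [-0.7, 6.3, 7.1]
gripper_width: 0.218
```

```bash
python3 -m jog '[[[-0.001,0,0],[0,0,0]],[[0,0,0],[0,0,0]],[[-0.001,0,0],[0,0,0]],[[0,0,0],[0,0,0]],[[0,0,0],[0,0,0]]]'
```

```text
time_s: 20.4
tcp_pos: [462.9, 65.8, 17.2]
orientation: [-0.0, 0.999, 0.049, 0.001]
force: [2.7, 6.1, 2.4]
gripper_width: 0.219
```

The stop is reached (the tool lags and the x force rises). Release, lift and check.

```bash
python3 -m jog '[[[0.001,0,0],[0,0,0]],[[0,0,0],[0,0,0]],[[0,0,0],[0,0,0]],[[0,0,0],[0,0,0]],[[0,0,0],[0,0,0]]]' 0.2
python3 -m jog '[[[0,0,-0.01],[0,0,0]],[[0,0,-0.02],[0,0,0]],[[0,0,-0.03],[0,0,0]],[[0,0,-0.04],[0,0,0]],[[0,0,-0.04],[0,0,0]]]'
python3 -m jog '[[[-0.04,0,-0.02],[0,0,0]],[[-0.03,0,0],[0,0,0]],[[0,0,0],[0,0,0]],[[0,0,0],[0,0,0]],[[0,0,0],[0,0,0]]]'
python3 - <<'E'
from h import *
st()
im=robot.camera('side');cv2.imwrite('pics/g.png',im[130:300,180:440].repeat(3,0).repeat(3,1))
for d in robot.pinpoint('knob','side')[:1]: print(d['score'],d['location'],ray('side',d['location'],36),[proj('side',MID+R.from_euler('z',YAW).as_matrix()@[-44-k,0,-32]) for k in(60,70)])
E
```

```text
time_s: 21.02
tcp_pos: [463.0, 65.2, 16.8]
orientation: [0.0, 0.999, 0.049, -0.0]
force: [0.3, 0.5, 0.2]
gripper_width: 0.597
time_s: 21.65
tcp_pos: [462.9, 65.4, 158.7]
orientation: [-0.0, 0.999, 0.049, 0.0]
force: [1.0, -0.1, -0.4]
gripper_width: 0.597
time_s: 22.28
tcp_pos: [394.2, 58.7, 176.9]
orientation: [-0.0, 0.999, 0.049, 0.0]
force: [-0.7, -0.3, 0.4]
gripper_width: 0.6
t 22.27 tcp [394.2  58.7 176.9] chest-rel mid [-183.3   -0.2  108.9] F [-0.7 -0.3  0.4] w 0.6
tool axes in chest (cols)
 [[ 1.     0.001  0.   ]
 [ 0.001 -1.     0.   ]
 [ 0.    -0.    -1.   ]]
0.97 [351.4, 237.7] [469.64240416  64.67011347  36.        ] [array([350.01769271, 237.20752895]), array([352.58971424, 239.14579723])]
```

View pics/g.png

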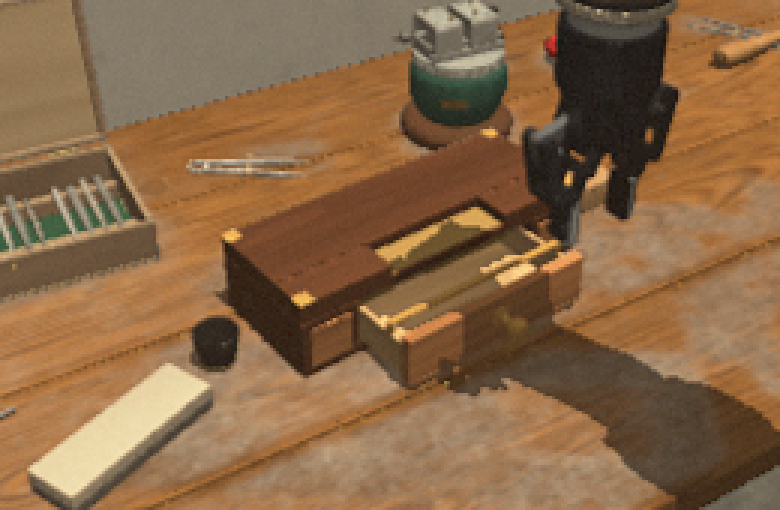

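The drawer stands well out (knob at crop (513,320)), with the gripper clear and the bystanders in place. One check from the top camera before handing in.

Run:
```python
from h import *
robot.camera('top');robot.camera('side')
C=R.from_euler('z',YAW).as_matrix()
for c in('top','side'):
  for d in robot.pinpoint('knob',c)[:1]: print(c,d['score'],'out',-44-(C.T@(ray(c,d['location'],36)-MID))[0])
  for o in('loupe','cork','stone'):
    for d in robot.pinpoint(o,c)[:1]: print(o,ray(c,d['location'],0).round(1))
```

```text
top 0.83 out 67.87904388285853
loupe [607.1 292.2   0. ]
cork [ 632.6 -144.9    0. ]
stone [592.2   2.    0. ]
side 0.95 out 63.583429635758364
loupe [615.7 289.3   0. ]
cork [ 647.7 -149.5    0. ]
stone [541.  394.3   0. ]
```

```bash
python3 -c "
from h import *
robot.close_job()"
```

```text
the job is handed in; nothing more can be done
```

The drawer is open to its stop and released, and the job is handed in. No verdict was reported.

- **Catch:** I lowered the shut, tilted fingertips onto the left part of the ledge. They came down directly on the hidden plate, so no sliding search was needed. The plate sank and met the catch at about 5 N. I pressed on to about 6.6 N and the drawer sprung ajar by about 27 mm, as a picture confirmed.
- **Drawer:** I pinched the knob from above and drew it about 44 mm further until the tool stalled at the stop with the pull force rising. Then I opened the fingers, lifted clear and backed away.

**Last checks:**
- The cameras put the drawer 68 mm out (top) and 64 mm out (side). The tool travel says about 70 mm. They disagree by a few millimetres, but all are above the 60 mm needed.
- The force after release was at noise level, with the gripper about 110 mm above the ledge and well in front of the chest.
- The highest upward force I read on the chest was under 7 N, and the robot's clock stood at about 22 s of the 64 s allowed.
- The bystanders look unmoved in the pictures, and the arm never went near them. Position estimates for the loupe and cork scattered by up to about 20 mm between readings, which I put down to detection noise. The top camera's last reading for the stone was a false detection on the chest.

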